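Find the hidden station hole with the index pin and lock the die dial

ROBOT

A 7-joint arm with a two-finger parallel gripper is mounted at the origin on a cart in front of the work surface, level with it; the furniture and walls round the work are solid. World frame = base frame: x ahead of the robot, y to its left, z up, the work surface at z = 0. Lengths are in mm, angles in rad, forces in N, time in s.
With the tool pointing down it reaches from about 400 to 850 mm from the base axis. Payload 4.5 kg.
Tool frame: the origin (TCP) lies at the very end of the fingers, on their centre line; the grasp point (between the pads) lies 19 mm behind it; z points along the fingers, x is the direction in which the jaws open and shut, and the axes are right-handed (so a half turn about z gives the same grasp; the last joint's range is limited). The gripper opens to 85 mm and grips with 20 to 120 N. Pads are 22 mm wide; open, the fingers measure 114 mm over their backs; the gripper's body (76 mm by 85 mm) begins 54 mm behind the grasp point. The pads swing forward as they close: fully open they stand 13 mm farther back than shut.
Start: joints at [-1.161, 0.689, -0.195, 1.565, 0.157, 0.902, -0.215], TCP at [229.368, 581.416, 231.317] pointing down, gripper open.
Joint ranges: [-3.01, 3.01], [-0.46, 2.08], [-1.47, 1.51], [0.13, 2.56], [-1, 4.14], [0.04, 2.09], [-2.66, 2.66]. Speed limits (rad/s): [2.57, 2.57, 3.14, 3.14, 3.14, 3.14, 3.14].

INTERFACE

Orientations are given as a unit quaternion [w, x, y, z].
In Python, from workcell import read_state, read_camera, camera_params, job_done, boxes_of gives the robot as it stands.
- The arm moves only by the shell command python3 -m crank 'ROWS' [FORCE]. ROWS is JSON, a list of rows, each a list of 5 numbers: the opening in per cent of the stroke, from 0 (shut) to 100 (fully open), then the shift along the world's x, y, z in m, then the turn about the world's z in degrees. A call has 1 to 20 rows; each row shifts and turns the commanded pose from where the row before left it; what a row does not reach is not made up. A row lasts 1/8 s, in which the tool goes at most 62.5 mm and 10.7 degrees, less where a joint would pass 70% of its speed; a pose out of reach is approached as far as the arm can. A call with a gripper value outside its range is refused whole. The fingers move at their own pace and stop on an object; FORCE is the grip in N (left out, the last holds). Time passes only in rows, so rows that do not move let the fingers close. It gives the time, the measured TCP pose, the force and the opening at its end, in the units of the state.
- read_state(): the state, without advancing time (a new reading comes with each control period).
- read_camera(name): name is "scene" or "side" or "wrist"; returns the picture (384x512x3 uint8, red, green, blue); there is no depth.
- camera_params(name): a dict with "fovy" (degrees; the focal length in pixels is half the picture's height over the tangent of half this angle, whatever the lens; pixels are square), "cx", "cy" (the principal point, pixels), "k1" (the pictures are not rectified: a ray, as slopes to the right and down, at radius r is drawn at 1 + k1 r^2 times it, then the intrinsics apply), "R" (3x3) and "t" (3): a world point X has camera coordinates R X + t; the wrist camera has in their place "T_tool_cam" (4x4, takes a point from camera to tool coordinates, whose origin is the TCP and whose axes are the tool frame's). Camera axes: x right, y down, z forward; pixel columns grow to the right and rows downward; lengths in mm; the calibration is good to about 2 mm. A picture is of the moment at which its call begins: read the wrist's pose just before it. camera_params takes no time and is no camera call.
- job_done(): hands the job in, once; it reports no verdict.
Trained networks look in the newest picture that a camera, given by its name, has taken for a name from the list of things; names that differ only in an ending like _2 or _b are one class to them, and where a whole thing is asked for, a point or a joint stands for the part that bears it (a point fixed in the world has none). Each returns a list of dicts, best first, with "conf" (0 to 1); they miss things now and then, are a little off and sometimes report something else, mostly with a low value. They report only what shows in the picture. A call takes as long as a camera call.
- boxes_of(camera, query): "bbox" ([left, top, width, height] in pixels, round what is visible of it).
The state is a dict: "clock": time; "qpos": joint angles; "joint_velocities": joint speeds; "joint_torque": joint torques, N m; "ee_pos": TCP position; "tcp_rot": TCP orientation; "contact_force": force on the tool from outside, world axes, zero at the start; "wrist_torque": the same for the moment, N m; "gripper_width": finger opening in mm.
Only numpy, scipy, OpenCV 4.12 (cv2) and the standard library are available. Lean on these libraries where they do the work, as an engineer would, in place of code of your own. Each camera call takes 0.05 s, during which the arm holds its last target. There are 200 camera calls.

TASK

Lock the snap-die dial at its station: take the red-handled index pin out of the wooden block, put it down through the brass bush in the dial until it rests on the covered ring underneath, and, pressing only lightly, turn the dial anticlockwise (seen from above) with the pin until its tip finds the one hidden hole. Then push the pin fully home, so that its collar sits flat on the bush, and let go. Never force the pin, and leave the other things on the bench alone.

Things in the scene. Friction and masses are not known exactly. Their poses are not given: they have to be found in the camera images.
- pin_handle (a point): Centre of the red round handle (24 mm across, 46 mm long) of the loose upright steel index pin, about 110 g; z is the pin's long axis, up. Right under the handle is a steel collar 26 mm across, 5 mm thick, then a round shank 10 mm across, 30 mm long, whose last 5 mm taper to a flat tip 6 mm across.
- pin_tip (a point): Centre of the index pin's flat tip, 58 mm below the handle's centre.
- pin_collar (a point): Centre of the underside of the index pin's collar, 30 mm above the tip and 28 mm below the handle's centre.
- pin_block: Fixed beech block, 60 mm (its x) by 140 mm (its y), 40 mm high; origin at the centre of its underside. The index pin stands in a hole at x = 0, y = -42 mm, collar resting on the block's top; pulled straight up by 30 mm it is out. Two 34 mm high spare dies stand on the block, 80 mm or more from the pin.
- dial_base: Fixed round green base, 160 mm across, lugs reaching 97 mm out; origin at the centre of its underside. On it turns a round aluminium dial 152 mm across. Under the dial, out of sight, is a steel ring, flat top face 34 mm above the bench, clamped at an unknown angle; its one blind hole, 12.4 mm wide, 16 mm deep, lies 55 mm from the axis, on the bush's path.
- dial_centre (a point): Dial's axis at its top face (47 mm above the bench). Three steel dies (tops 84 mm above the bench) stand on the dial 47 mm from the axis, none nearer than 80 mm to the bush.
- bush_mouth (a point): Mouth centre of the brass bush in the dial: 55 mm from the axis, 50 mm above the bench; it turns with the dial. Head 22 mm across, 3 mm proud; bore 11.4 mm, mouth chamfered to 14.4 mm, straight down to 37 mm above the bench. With the tip on the ring's face the pin's collar is 14 mm above the bush; in the hole it goes down until the collar rests on the bush.
- dial (a joint): Turn of the dial in rad, positive anticlockwise seen from above; 0 puts the bush on the base's -x side. Stops at -0.85 and 0.85. Starts between -0.8 and -0.5; friction about 0.08 N m (1.5 N at the bush), plus what the pin rubs on the ring. The hole is under the bush at an unknown reading from -0.25 to 0.7.
- thread_cone_navy: Loose navy thread cone, 105 mm high, not to be disturbed. It stands beside the fixed green hand press, whose lever leans towards the robot and ends in a red ball about 0.58 m in front of the robot's base axis and 0.45 m above the bench: carry things across in front of it, where the arm has room.
- oil_bottle: Loose oil bottle with a red spout, 152 mm high, standing on the bench; not to be disturbed.

How it is judged (in metres and radians):
On the way, in this order (a step that is already met when the one before it is completed fails the run):
1. the index pin's shank is down in the bush, its tip at the hidden ring (horizontal distance between pin_tip and bush_mouth below 0.005 m and z of pin_tip in the frame of dial_base below 0.039 m), for 0.05 s.
2. the pin has dropped into the hidden hole (horizontal distance between pin_tip and bush_mouth below 0.005 m and z of pin_tip in the frame of dial_base below 0.0285 m), for 0.05 s.
At the end, for the whole second after the job is handed in: The index pin stands upright (within 0.08 rad) in the bush and the hidden hole, its collar centred on the bush within 4 mm and no more than 2.5 mm above it (tip less than 22.5 mm above the bench), at rest and released (horizontal distance between pin_collar and bush_mouth below 0.004 m and z of pin_tip in the frame of dial_base below 0.0225 m and angle between the z axis of pin_tip and the z axis of dial_base, either way round below 0.08 rad and linear speed of index_pin below 0.02 m/s); the robot touches nothing.
It fails at once if the pin is forced: pressed on the dial, the ring or the base with more than 35 N (contact force between index_pin and dial_base above 35 N).
It fails at once if the thread cone is disturbed (distance of thread_cone_navy from where it was at the start of the episode above 0.02 m).
It fails at once if the oil bottle is disturbed (distance of oil_bottle from where it was at the start of the episode above 0.02 m).
It also fails if it takes over 61 s, if anything falls off the work surface, if the arm or the gripper's body presses on something with over 40 N, if the wrist force passes 120 N, or if a joint passes its speed limit or range.

## Working session

There is one attempt and no reset: what is moved stays moved. The work goes in short steps, Python scripts to look and compute and a shell command to move; the robot and the scene stay as the last step left them, time stands still between calls to the robot, and variables do not carry over. Pictures are saved under pics/ and viewed, about 8 in all and at most 12, crops included, and the job is handed in when it is done.

```bash
mkdir -p pics; ls; cat > h.py <<'E'
import numpy as np,cv2
from scipy.spatial.transform import Rotation as Ro
from workcell import *
def cam(n,st=None):
    p=camera_params(n); f=192/np.tan(np.radians(p["fovy"])/2)
    if n=="wrist":
        T=np.array(p["T_tool_cam"]);q=np.array(st["tcp_rot"]);Rt=Ro.from_quat(q[[1,2,3,0]]).as_matrix()
        Rw=Rt@T[:3,:3];c=Rt@T[:3,3]+np.array(st["ee_pos"])
    else:
        R=np.array(p["R"]);Rw=R.T;c=-R.T@np.array(p["t"])
    return p,f,Rw,c
def ray(n,u,v,st=None):
    p,f,Rw,c=cam(n,st); d=np.array([(u-p["cx"])/f,(v-p["cy"])/f]);s=d.copy()
    for _ in range(30): s=d/(1+p["k1"]*(s@s))
    return c,Rw@np.array([s[0],s[1],1])
def atz(n,u,v,z,st=None):
    c,d=ray(n,u,v,st);return c+d*(z-c[2])/d[2]
def proj(n,X,st=None):
    p,f,Rw,c=cam(n,st);x=Rw.T@(np.array(X)-c);s=x[:2]/x[2];s=s*(1+p["k1"]*(s@s));return s*f+[p["cx"],p["cy"]]
def shot(n,name):
    st=read_state();im=read_camera(n);cv2.imwrite(f"pics/{name}.png",im[:,:,::-1]);return st,im
E
python3 - <<'E'
from h import *
for n in("scene","side","wrist"):
    st,im=shot(n,n+"0")
    print(n,{k:np.round(v,3).tolist() for k,v in camera_params(n).items()})
    for q in("pin_handle","pin_block","dial_base","dial","bush_mouth","thread_cone_navy","oil_bottle"):
        print(q,[(np.round(b["bbox"]).tolist(),round(b["conf"],2)) for b in boxes_of(n,q)[:2]])
print(st)
a=[cv2.imread(f"pics/{n}0.png") for n in("scene","side")]
cv2.imwrite("pics/both0.png",cv2.resize(np.vstack(a),None,fx=.78,fy=.78))
E
```

```text
pics
scene {'fovy': 50.091, 'cx': 252.651, 'cy': 187.24, 'k1': -0.047, 'R': [[0.438, -0.898, -0.025], [-0.425, -0.183, -0.887], [0.792, 0.399, -0.462]], 't': [-274.616, 309.599, 649.829]}
pin_handle [([173.0, 171.0, 6.0, 21.0], 0.44)]
pin_block [([136.0, 177.0, 54.0, 33.0], 0.97), ([216.0, 159.0, 21.0, 40.0], 0.43)]
dial_base [([286.0, 204.0, 75.0, 62.0], 0.63)]
dial [([289.0, 201.0, 65.0, 49.0], 0.87), ([291.0, 148.0, 20.0, 48.0], 0.22)]
bush_mouth [([288.0, 200.0, 65.0, 48.0], 0.82)]
thread_cone_navy [([217.0, 158.0, 22.0, 40.0], 0.81)]
oil_bottle [([291.0, 147.0, 20.0, 49.0], 0.8), ([171.0, 172.0, 10.0, 21.0], 0.56)]
side {'fovy': 47.087, 'cx': 265.686, 'cy': 184.733, 'k1': -0.139, 'R': [[-0.918, -0.396, 0.024], [-0.235, 0.494, -0.837], [0.32, -0.774, -0.546]], 't': [541.812, 218.143, 923.724]}
pin_handle [([243.0, 236.0, 13.0, 27.0], 0.77)]
pin_block [([232.0, 254.0, 32.0, 56.0], 0.68)]
dial_base [([290.0, 147.0, 61.0, 51.0], 0.76)]
dial [([294.0, 148.0, 55.0, 38.0], 0.58)]
bush_mouth [([292.0, 146.0, 57.0, 35.0], 0.67)]
thread_cone_navy [([212.0, 198.0, 24.0, 46.0], 0.95)]
oil_b
[... 356 characters left out ...]
: array([-1.16122772,  0.6890782 , -0.1945879 ,  1.56525288,  0.15731267,
        0.90248578, -0.21508807]), 'joint_velocities': array([-0.00197742, -0.00028255, -0.00066922, -0.00066082,  0.00067031,
        0.00139794, -0.00011838]), 'joint_torque': array([ 7.00649562e-04, -5.39492941e+01, -1.26668002e+00, -1.58876860e+01,
        1.00082168e-02,  1.07991142e-03, -1.23558490e-05]), 'ee_pos': array([229.37143167, 581.45088095, 231.34262614]), 'tcp_rot': array([-4.57091501e-05,  8.26729240e-01,  5.62599998e-01,  6.54336379e-05]), 'contact_force': array([-0.96145584, -0.48708552,  0.04160477]), 'wrist_torque': array([ 0.00246962,  0.08290142, -0.01305946]), 'gripper_width': 85.14863879357706}
```

View pics/scene0.png

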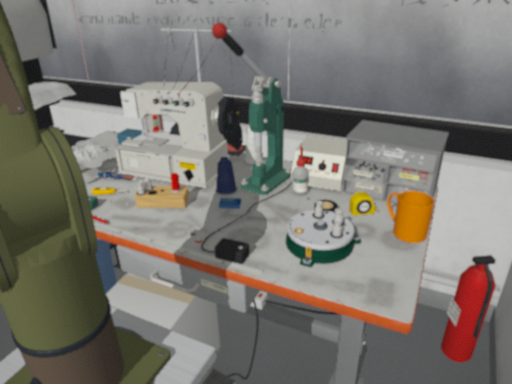

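View pics/side0.png

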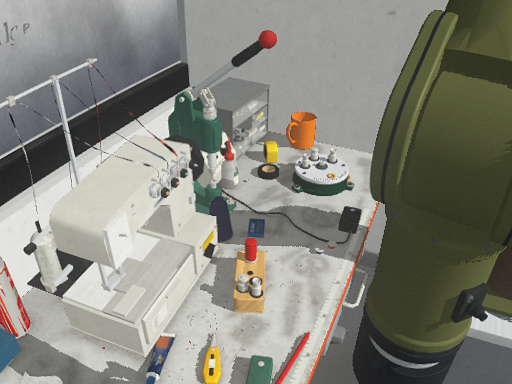

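The scene camera shows the red pin at about (175,181) on the block, and the dial at (320,232) with the brass bush near (298,231). In the side camera the pin is at (250,250), and the dial at (322,170) with the bush near (331,176).

```bash
python3 - <<'E'
from h import *
def tri(a,b):
    (c1,d1),(c2,d2)=ray("scene",*a),ray("side",*b)
    s=np.linalg.lstsq(np.c_[d1,-d2],c2-c1,rcond=None)[0];p,q=c1+d1*s[0],c2+d2*s[1];return (p+q)/2,np.linalg.norm(p-q)
P=lambda l,x:print(l,np.round(x,1))
for n in("scene","side"):
    im=cv2.imread(f"pics/{n}0.png").astype(int);b,g,r=im[...,0],im[...,1],im[...,2]
    m=((r>110)&(g<70)&(b<70)).astype(np.uint8)
    k,l,s,c=cv2.connectedComponentsWithStats(m)
    print(n,[(s[i].tolist(),c[i].round(1).tolist()) for i in range(1,k) if s[i,4]>15])
P("pin",tri((175,181.5),(250,250))[0])
P("pin z",atz("scene",175,181.5,68));P("pin z",atz("side",250,250,68))
P("bush",atz("scene",298,231,50));P("bush",atz("side",331,176,50))
P("dialc sc",atz("scene",321,231,47));P("side",atz("side",322,172,47))
P("cone",tri((227,178),(223,221))[0]);P("oil",tri((300.5,172),(227,168))[0]);P("ball",tri((220,31),(268,39))[0])
a=[cv2.resize(cv2.imread("pics/scene0.png")[190:275,270:375],None,fx=5,fy=5,interpolation=cv2.INTER_CUBIC)[:,:400],0]
A=cv2.resize(cv2.imread("pics/scene0.png")[195:270,280:370],(540,450),interpolation=cv2.INTER_CUBIC)
B=cv2.resize(cv2.imread("pics/side0.png")[140:205,280:360],(540,439),interpolation=cv2.INTER_CUBIC)[:, :]
cv2.imwrite("pics/crop.png",np.hstack([cv2.resize(A,(400,333)),cv2.resize(B,(400,333))]))
E
```

```text
scene [([213, 24, 13, 13, 136], [218.7, 29.9]), ([298, 155, 13, 11, 80], [303.5, 160.3]), ([333, 165, 4, 6, 20], [334.6, 167.6]), ([172, 174, 8, 16, 97], [174.9, 181.8]), ([92, 216, 15, 7, 26], [98.5, 219.1]), ([175, 255, 52, 23, 379], [200.6, 266.2]), ([443, 265, 45, 98, 2482], [466.1, 314.5]), ([490, 278, 4, 20, 28], [492.0, 287.2]), ([482, 302, 7, 23, 27], [485.1, 312.6])]
side [([259, 31, 18, 16, 208], [268.0, 38.1]), ([224, 142, 10, 18, 68], [228.6, 153.1]), ([355, 234, 12, 32, 43], [360.2, 249.4]), ([245, 238, 11, 23, 223], [250.3, 249.0]), ([10, 280, 4, 8, 16], [11.4, 283.2]), ([17, 296, 5, 13, 30], [18.9, 302.3]), ([1, 306, 17, 31, 64], [9.4, 323.7]), ([21, 307, 9, 22, 67], [25.3, 318.0]), ([0, 310, 11, 23, 61], [3.0, 321.2]), ([275, 333, 34, 51, 245], [292.0, 359.2])]
pin [543.4 196.7  64.5]
pin z [540.7 193.1  68. ]
pin z [539.9 202.1  68. ]
bush [ 473.7 -189.8   50. ]
bush [ 476.4 -178.4   50. ]
dialc sc [ 498.9 -235.9   47. ]
side [ 506.  -192.5   47. ]
cone [659.5 100.9  38.2]
oil [748.9 -92.9  55. ]
ball [577.8  45.4 457. ]
```

View pics/crop.png

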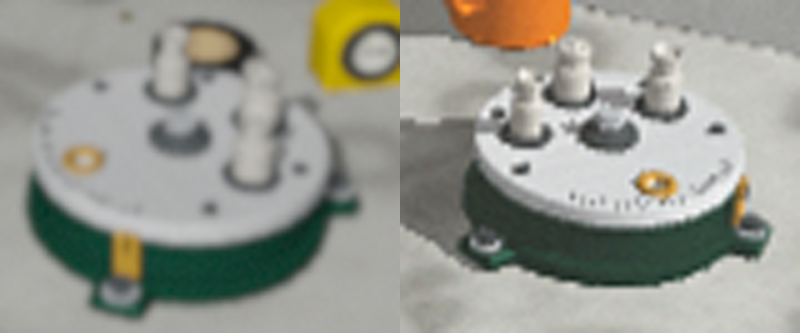

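The crop shows the brass bush at scene (298.7,230.6) and side (331.4,175.9), near (475,-184). The three dies stand on the far side. The pin is near (541,197), so I'll move there and look with the wrist camera.

```bash
python3 -m crank '[[60,0.03,-0.038,0,0],[60,0.03,-0.038,0,0],[60,0.03,-0.038,0,0],[60,0.03,-0.038,0,0],[60,0.03,-0.038,0,0],[60,0.03,-0.038,0,0],[60,0.03,-0.038,0,0],[60,0.03,-0.038,0,0],[60,0.03,-0.038,0,0],[60,0.03,-0.038,0,0],[60,0,0,0,0],[60,0,0,0,0]]' 40
python3 - <<'E'
from h import *
st,im=shot("wrist","w1")
print(st["ee_pos"],st["clock"],st["contact_force"])
for q in("pin_handle","pin_block"): print(q,boxes_of("wrist",q)[:2])
E
```

```text
clock: 2.7
ee_pos: [529.1, 201.9, 231.3]
tcp_rot: [-0.0, 0.827, 0.563, 0.0]
contact_force: [0.1, -0.2, 0.5]
gripper_width: 51.3
[529.06248424 201.92245466 231.30439164] 2.7 [ 0.11651771 -0.18693822  0.4519837 ]
pin_handle [{'bbox': [244.0, 169.1, 25.0, 39.0], 'conf': 0.8}]
pin_block [{'bbox': [220.0, 83.6, 132.9, 129.1], 'conf': 0.93}]
```

View pics/w1.png

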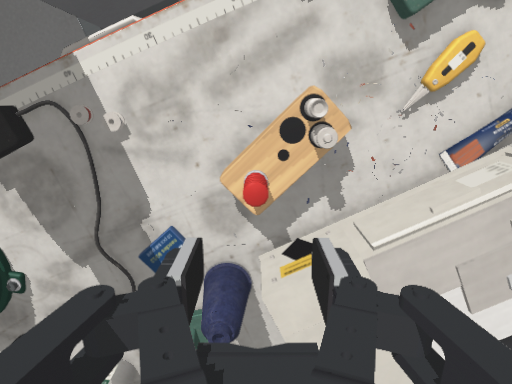

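The wrist view shows the red handle at (256,190), on the block's end away from the spare dies. The navy cone is at (225,300) under the fingers, and the fingers are beyond the pin.

```bash
python3 - <<'E'
from h import *
st=read_state()
im=cv2.imread("pics/w1.png").astype(int);b,g,r=im[...,0],im[...,1],im[...,2]
m=((r>110)&(g<75)&(b<75)).astype(np.uint8)
k,l,s,c=cv2.connectedComponentsWithStats(m);i=1+np.argmax(s[1:,4]);print(s[i],c[i])
for z in(45,68,91):print(z,atz("wrist",*c[i],z,st).round(1))
# model fit: centre xy s.t. projected cylinder mean
from scipy.optimize import minimize
t=np.linspace(0,2*np.pi,40)
def bb(x,y):
    Q=np.array([proj("wrist",(x+12*np.cos(a),y+12*np.sin(a),z),st) for z in(45,91) for a in t]);h=cv2.convexHull(Q.astype(np.float32));M=cv2.moments(h);return np.array([M["m10"]/M["m00"],M["m01"]/M["m00"]]),cv2.contourArea(h)
p=minimize(lambda p:np.sum((bb(*p)[0]-c[i])**2),atz("wrist",*c[i],68,st)[:2],method="Nelder-Mead").x
print("pin",p,bb(*p))
for uv in((313,87),(222,178),(258,214)):print(uv,atz("wrist",*uv,40,st).round(1))
print("scene/side",[np.round(proj(n,(*p,68)),1) for n in("scene","side")])
print("cone base",atz("wrist",225,290,60,st))
E
```

```text
[243 173  25  34 666] [255.40840841 189.67267267]
45 [547.7 193.4  45. ]
68 [541.8 195.8  68. ]
91 [535.9 198.3  91. ]Traceback (most recent call last):
  File "<stdin>", line 12, in <module>
    res = _minimize_neldermead(fun, x0, args, callback, bounds=bounds,
                               **options)
    fxr = func(xr)
    fx = function(np.copy(x), *(wrapper_args + args))
  File "<stdin>", line 12, in <lambda>
  File "<stdin>", line 11, in bb
  File "h.py", line 19, in proj
    p,f,Rw,c=cam(n,st);x=Rw.T@(np.array(X)-c);s=x[:2]/x[2];s=s*(1+p["k1"]*(s@s));return s*f+[p["cx"],p["cy"]]
             ~~~^^^^^^
  File "h.py", line 5, in cam
    p=camera_params(n); f=192/np.tan(np.radians(p["fovy"])/2)
ValueError: time passes only in moves, steps and waits
```

```bash
sed -i 's/p=camera_params(n);/p=cpar(n);/; s/^def cam(/import functools\n@functools.lru_cache\ndef cpar(n): return camera_params(n)\ndef cam(/' h.py
cat >> h.py <<'E'
from scipy.optimize import minimize
_t=np.linspace(0,2*np.pi,24)
def cyl(n,x,y,r,z0,z1,st=None):
    Q=np.array([proj(n,(x+r*np.cos(a),y+r*np.sin(a),z),st) for z in(z0,z1) for a in _t]);h=cv2.convexHull(Q.astype(np.float32));M=cv2.moments(h);return np.array([M["m10"]/M["m00"],M["m01"]/M["m00"]]),cv2.contourArea(h)
def fitcyl(n,c,r,z0,z1,st=None):
    c=np.array(c);return minimize(lambda p:np.sum((cyl(n,*p,r,z0,z1,st)[0]-c)**2),atz(n,*c,(z0+z1)/2,st)[:2],method="Nelder-Mead",options=dict(maxiter=100)).x
E
python3 - <<'E'
from h import *
st=read_state();c=(255.4,189.67)
p=fitcyl("wrist",c,12,45,91,st);print("pin wrist",p,cyl("wrist",*p,12,45,91,st))
print("pin scene/side",fitcyl("scene",(174.9,181.8),12,45,91),fitcyl("side",(250.3,249),12,45,91))
for uv in((313,87),(222,178),(258,214)):print(uv,atz("wrist",*uv,40,st).round(1))
print("cone",atz("wrist",225,290,60,st))
E
```

```text
pin wrist [540.47072736 196.3761587 ] (array([255.39998565, 189.67002923]), 771.9377652941039)
pin scene/side [538.88596867 192.04377162] [540.54074108 199.43962933]
(313, 87) [472.4 283.6  40. ]
(222, 178) [524.3 164.7  40. ]
(258, 214) [575.6 185.4  40. ]
cone [638.47616531 121.8093644   60.        ]
```

```bash
python3 -m crank '[[60,0.0114,-0.0055,-0.03,0],[60,0,0,-0.04,0],[60,0,0,-0.04,0],[60,0,0,-0.04,0],[60,0,0,-0.02,0],[60,0,0,-0.008,0],[60,0,0,0,0],[0,0,0,0,0],[0,0,0,0,0],[0,0,0,0,0],[0,0,0,0,0],[0,0,0,0,0]]' 40
```

```text
clock: 4.35
ee_pos: [541.4, 196.3, 54.5]
tcp_rot: [0.0, 0.827, 0.563, 0.001]
contact_force: [-0.2, -0.5, 6.7]
gripper_width: 23.0
```

```bash
python3 -m crank '[[0,0,0,0.02,0],[0,0,0,0.03,0],[0,0,0,0.04,0],[0,0,0,0.04,0],[0,-0.037,-0.032,0.015,0],[0,-0.037,-0.032,0,0],[0,-0.037,-0.032,0,0],[0,0,-0.045,0,0],[0,0,-0.045,0,0],[0,0,-0.045,0,0],[0,0.01,-0.045,0,0],[0,0.01,-0.045,0,0],[0,0.01,-0.045,0,0],[0,0.01,-0.015,0,0],[0,0,0,0,0],[0,0,0,0,0]]' 
python3 - <<'E'
from h import *
st,im=shot("wrist","w2")
print(st["ee_pos"],st["clock"],st["contact_force"],st["gripper_width"])
for q in("bush_mouth","dial_base","dial"): print(q,boxes_of("wrist",q)[:2])
E
```

```text
clock: 6.35
ee_pos: [469.2, -183.7, 198.3]
tcp_rot: [-0.001, 0.826, 0.563, -0.0]
contact_force: [-0.6, 0.1, -1.2]
gripper_width: 22.6
[ 469.18425649 -183.74688517  198.30208273] 6.35 [-0.59670831  0.12383532 -1.16392179] 22.624664647919722
bush_mouth [{'bbox': [157.8, 157.6, 156.0, 120.4], 'conf': 0.8}, {'bbox': [228.7, 212.6, 62.3, 101.9], 'conf': 0.53}]
dial_base [{'bbox': [158.6, 134.6, 166.0, 145.5], 'conf': 0.7}]
dial [{'bbox': [160.5, 154.1, 151.9, 126.0], 'conf': 0.61}]
```

View pics/w2.png

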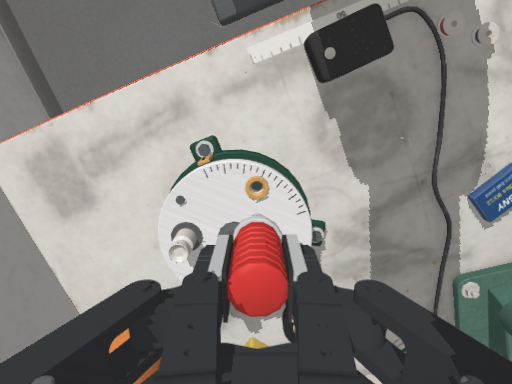

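The wrist view shows the brass bush clear of obstruction at about (257,187), with the pin held upright between the jaws at (258,270).

```bash
python3 - <<'E'
from h import *
st=read_state()
im=cv2.imread("pics/w2.png");hsv=cv2.cvtColor(im,cv2.COLOR_BGR2HSV)
m=cv2.inRange(hsv,(8,90,80),(30,255,255));m[:170]=0;m[210:]=0;m[:,:235]=0;m[:,280:]=0
ys,xs=np.nonzero(m);print(len(xs),xs.min(),xs.max(),ys.min(),ys.max())
e=cv2.fitEllipse(cv2.convexHull(np.c_[xs,ys].astype(np.int32)));print(e)
b=atz("wrist",*e[0],49,st);print("bush",b,"expected px diam",np.linalg.norm(proj("wrist",b+[11,0,0],st)-proj("wrist",b-[11,0,0],st)))
# dial rim: white/green edge points along rays above; fit r=76 circle at z 47
g=cv2.inRange(hsv,(65,80,0),(95,255,140))
pts=[]
guess=atz("wrist",236,228,47,st);print("guess",guess)
for uv in((165,205),(190,165),(230,159),(270,167),(295,185),(308,215),(160,235),(312,235)): print(uv,atz("wrist",*uv,47,st)[:2].round(1))
cv2.imwrite("pics/w2c.png",cv2.resize(im[125:285,145:345],None,fx=4,fy=3.75,interpolation=cv2.INTER_CUBIC))
print("lug",atz("wrist",204,150,15,st),atz("wrist",318,232,15,st))
# pin tip from grip: TCP pose vs image
for dz in(-44.5,):
  print("tip px expected",proj("wrist",st["ee_pos"]+[0,0,dz],st),"handle top",proj("wrist",st["ee_pos"]+[0,0,36.5],st))
E
```

```text
303 246 268 176 198
((256.5593566894531, 187.35801696777344), (22.58464241027832, 23.07408332824707), 157.51417541503906)
bush [ 477.69297578 -187.9714565    49.        ] expected px diam 23.007394315764277
guess [ 508.91505541 -221.65619123   47.        ]
(165, 205) [ 462.6 -275.7]
(190, 165) [ 436.1 -237.3]
(230, 159) [ 444.4 -200.9]
(270, 167) [ 464.7 -169.6]
(295, 185) [ 489.2 -154. ]
(308, 215) [ 521.7 -152.3]
(160, 235) [ 488.7 -293.9]
(312, 235) [ 542.8 -155.3]
lug [ 430.73916894 -226.36200928   15.        ] [ 556.93686645 -147.81548843   15.        ]
tip px expected [257.38638976 217.83236198] handle top [257.41912881 293.89254387]
```

View pics/w2c.png

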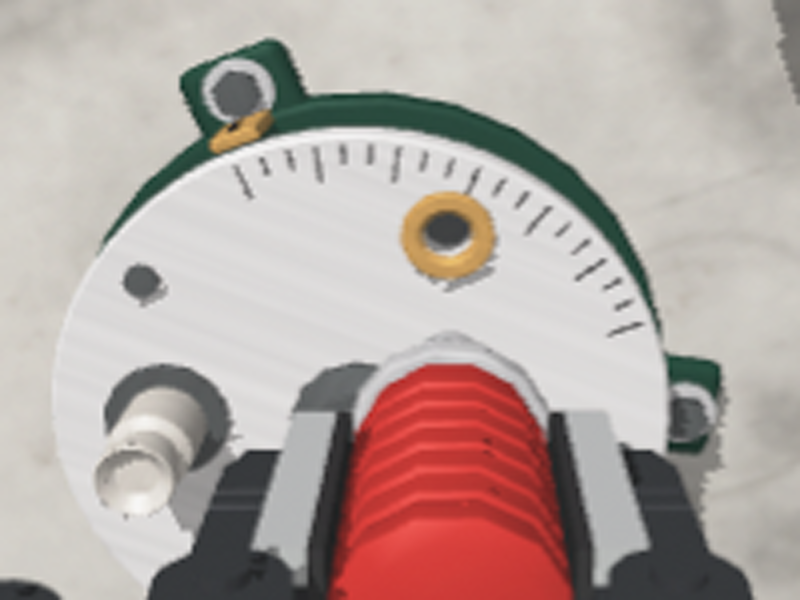

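```bash
python3 - <<'E'
from h import *
from scipy.optimize import least_squares
st=read_state()
uv=[(232.5,159.1),(257.5,165),(282.5,178.3),(305,202.3),(311,226),(170,191.7),(195,167),(159,226)]
W=np.array([atz("wrist",*p,47,st)[:2] for p in uv])
r=least_squares(lambda c:np.linalg.norm(W-c,axis=1)-76,(510,-225));print(r.x,r.fun.round(1))
r2=least_squares(lambda c:np.linalg.norm(W-c[:2],axis=1)-c[2],(510,-225,76));print(r2.x)
b=np.array([477.7,-188.]);d=b-r.x;print(np.linalg.norm(d),np.degrees(np.arctan2(d[1],d[0])))
for u in((204,148),(206,159)):
  d=atz("wrist",*u,40,st)[:2]-r.x;print("lug ang",np.degrees(np.arctan2(d[1],d[0])),np.linalg.norm(d))
E
```

```text
[ 517.07729382 -226.69542619] [ 1.  -1.  -1.4  0.4 -0.7 -0.6  1.9 -2. ]
[ 515.39163669 -225.97128429   74.55381827]
55.20785520852434 135.50039429429202
lug ang 176.00343508374345 90.25798156198194
lug ang 177.24036533172037 80.01919081043901
```

```bash
python3 -m crank '[[0,0.0094,-0.0044,-0.03,0],[0,0,0,-0.03,0],[0,0,0,-0.025,0],[0,0,0,-0.01,0],[0,0,0,0,0],[0,0,0,0,0]]'
python3 -m crank '[[0,0,0,-0.004,0],[0,0,0,-0.003,0],[0,0,0,-0.002,0],[0,0,0,0,0]]'
python3 - <<'E'
from h import *
st,im=shot("wrist","w3");a=shot("side","s3")[1];b=shot("scene","c3")[1]
print(st["ee_pos"],st["contact_force"])
f=lambda i,y,x:cv2.resize(i[y:y+70,x:x+80],(400,350),interpolation=cv2.INTER_CUBIC)
cv2.imwrite("pics/x3.png",np.hstack([f(a,120,290),f(b,180,270)])[:,:,::-1])
E
```

```text
clock: 7.3
ee_pos: [479.8, -189.6, 104.2]
tcp_rot: [0.001, 0.827, 0.563, 0.001]
contact_force: [0.9, 0.2, -0.7]
gripper_width: 23.0
clock: 7.8
ee_pos: [479.1, -189.5, 94.2]
tcp_rot: [-0.0, 0.827, 0.563, -0.0]
contact_force: [0.3, -0.2, -0.5]
gripper_width: 23.1
[ 479.05005073 -189.45515543   94.15768736] [ 0.26364655 -0.21665272 -0.49715761]
```

View pics/x3.png

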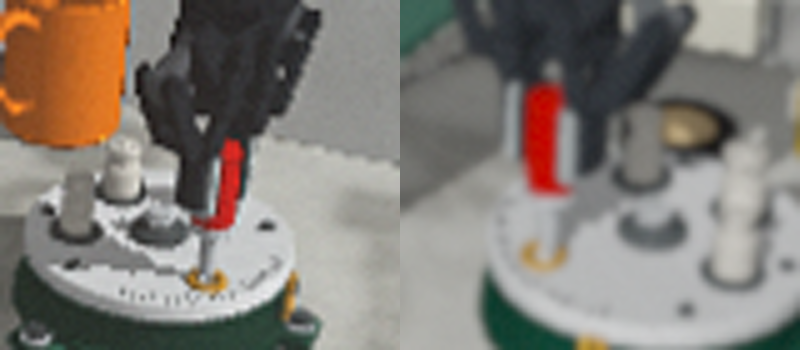

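Both views show the tip directly over the brass bush (side crop at (207,278), scene crop at (545,250)). I'll go down gently.

```bash
python3 -m crank '[[0,0,0,-0.002,0],[0,0,0,-0.002,0],[0,0,0,-0.002,0],[0,0,0,0,0]]'; python3 -m crank '[[0,0,0,-0.002,0],[0,0,0,-0.002,0],[0,0,0,0,0]]'
```

```text
clock: 8.45
ee_pos: [478.7, -188.8, 88.1]
tcp_rot: [-0.001, 0.827, 0.563, -0.0]
contact_force: [-0.7, 2.3, -0.3]
gripper_width: 22.9
clock: 8.82
ee_pos: [478.5, -188.7, 83.9]
tcp_rot: [-0.001, 0.827, 0.563, -0.0]
contact_force: [-1.9, 4.4, -0.4]
gripper_width: 23.0
```

```bash
python3 -m crank '[[0,-0.0004,0.001,-0.002,0],[0,0,0,-0.001,0],[0,0,0,0,0]]'; python3 -m crank '[[0,0,0,-0.001,0],[0,0,0,-0.001,0],[0,0,0,0,0]]'
```

```text
clock: 9.2
ee_pos: [478.5, -188.5, 81.2]
tcp_rot: [-0.0, 0.827, 0.563, -0.0]
contact_force: [-1.9, 3.1, 0.3]
gripper_width: 23.1
clock: 9.57
ee_pos: [478.5, -188.5, 79.2]
tcp_rot: [-0.0, 0.827, 0.563, -0.0]
contact_force: [-3.6, 3.6, 2.4]
gripper_width: 22.5
```

```bash
python3 -m crank '[[0,-0.0008,0.0008,-0.0005,0],[0,0,0,-0.0005,0],[0,0,0,0,0]]'
```

```text
clock: 9.95
ee_pos: [478.4, -188.2, 78.4]
tcp_rot: [0.0, 0.827, 0.562, 0.0]
contact_force: [-1.9, 1.0, 2.2]
gripper_width: 23.1
```

```bash
python3 -m crank '[[0,-0.0004,0.0002,-0.0005,0],[0,0,0,0,0]]';python3 -m crank '[[0,0,0,-0.0005,0],[0,0,0,0,0]]'
```

```text
clock: 10.2
ee_pos: [478.4, -188.2, 78.3]
tcp_rot: [0.001, 0.827, 0.562, 0.0]
contact_force: [-1.4, 0.5, 5.4]
gripper_width: 23.0
clock: 10.45
ee_pos: [478.4, -188.2, 78.2]
tcp_rot: [0.001, 0.827, 0.562, 0.001]
contact_force: [-2.2, 1.1, 8.9]
gripper_width: 23.5
```

The tip rests on the ring at about 79 → 78 mm TCP height, as expected, with a stiffness of about 8 N/mm. I'll ease off to about 5 N and start turning anticlockwise about the centre (518,-227).

```bash
python3 -m crank '[[0,-0.002,-0.0022,0.0005,0],[0,-0.002,-0.0023,0,0],[0,-0.0017,-0.0024,0,0],[0,-0.0016,-0.0024,0,0],[0,0,0,0,0]]'
```

```text
clock: 11.08
ee_pos: [472.6, -195.1, 78.3]
tcp_rot: [0.0, 0.826, 0.563, 0.002]
contact_force: [0.2, 5.2, 5.0]
gripper_width: 23.0
```

```bash
python3 -m crank '[[0,-0.0014,-0.0025,0,0],[0,-0.0014,-0.0026,0,0],[0,-0.0008,-0.0018,0,0],[0,0,0,0,0]]';python3 -m crank '[[0,-0.0008,-0.0018,0,0],[0,-0.0007,-0.0018,0,0],[0,0,0,0,0]]'
```

```text
clock: 11.58
ee_pos: [468.7, -201.8, 78.3]
tcp_rot: [0.0, 0.826, 0.563, 0.002]
contact_force: [0.9, 7.1, 5.7]
gripper_width: 23.2
clock: 11.95
ee_pos: [467.1, -205.2, 78.3]
tcp_rot: [0.0, 0.826, 0.563, 0.002]
contact_force: [0.3, 6.8, 6.2]
gripper_width: 22.7
```

```bash
python3 -m crank '[[0,-0.0007,-0.0018,0,0],[0,-0.0006,-0.0018,0,0],[0,0,0,0,0]]';python3 -m crank '[[0,-0.0006,-0.0019,0,0],[0,-0.0005,-0.0019,0,0],[0,0,0,0,0]]'
```

```text
clock: 12.32
ee_pos: [465.7, -208.8, 78.3]
tcp_rot: [0.0, 0.826, 0.563, 0.002]
contact_force: [0.8, 7.0, 5.4]
gripper_width: 23.1
clock: 12.7
ee_pos: [464.6, -212.6, 78.3]
tcp_rot: [-0.0, 0.826, 0.563, 0.002]
contact_force: [-0.7, 6.3, 5.4]
gripper_width: 23.0
```

```bash
python3 -m crank '[[0,-0.0004,-0.0019,0,0],[0,-0.0004,-0.0019,0,0],[0,0,0,0,0]]'
```

```text
clock: 13.08
ee_pos: [463.7, -216.5, 78.3]
tcp_rot: [-0.0, 0.826, 0.563, 0.002]
contact_force: [-0.7, 7.5, 5.6]
gripper_width: 23.2
```

```bash
python3 -m crank '[[0,-0.0003,-0.0019,0,0],[0,-0.0002,-0.0019,0,0],[0,0,0,0,0]]'
```

```text
clock: 13.45
ee_pos: [463.1, -220.2, 78.3]
tcp_rot: [-0.0, 0.826, 0.563, 0.002]
contact_force: [-0.3, 6.6, 6.8]
gripper_width: 22.9
```

```bash
python3 -m crank '[[0,-0.0002,-0.0019,0,0],[0,-0.0001,-0.0019,0,0],[0,0,0,0,0]]'
```

```text
clock: 13.82
ee_pos: [462.8, -224.0, 78.3]
tcp_rot: [-0.0, 0.826, 0.563, 0.002]
contact_force: [-1.2, 6.3, 6.6]
gripper_width: 22.8
```

```bash
python3 -m crank '[[0,0,-0.0019,0,0],[0,0,-0.0019,0,0],[0,0,0,0,0]]'
```

```text
clock: 14.2
ee_pos: [462.7, -227.8, 78.3]
tcp_rot: [-0.0, 0.826, 0.563, 0.002]
contact_force: [-0.1, 5.6, 5.9]
gripper_width: 23.2
```

```bash
python3 -m crank '[[0,0.0001,-0.0019,0,0],[0,0.0002,-0.0019,0,0],[0,0,0,0,0]]'
```

```text
clock: 14.58
ee_pos: [462.8, -231.5, 78.3]
tcp_rot: [-0.0, 0.826, 0.563, 0.002]
contact_force: [-0.1, 6.8, 6.9]
gripper_width: 23.1
```

```bash
python3 -m crank '[[0,0.0003,-0.0019,0,0],[0,0.0003,-0.0019,0,0],[0,0,0,0,0]]'
```

```text
clock: 14.95
ee_pos: [463.2, -235.2, 78.2]
tcp_rot: [-0.001, 0.826, 0.563, 0.002]
contact_force: [-0.8, 7.0, 6.1]
gripper_width: 23.2
```

```bash
python3 -m crank '[[0,0.0003,-0.0019,0,0],[0,0.0004,-0.0019,0,0],[0,0,0,0,0]]'
```

```text
clock: 15.32
ee_pos: [463.8, -241.3, 77.9]
tcp_rot: [0.001, 0.827, 0.563, 0.001]
contact_force: [0.6, 2.7, -0.4]
gripper_width: 23.3
```

The vertical force fell to zero and the pin dipped, so the tip is at the hole. I'll push down gently.

```bash
python3 -m crank '[[0,0,0,-0.0007,0],[0,0,0,-0.0008,0],[0,0,0,0,0]]'
```

```text
clock: 15.7
ee_pos: [463.4, -241.6, 76.3]
tcp_rot: [0.0, 0.827, 0.562, 0.0]
contact_force: [1.7, 0.3, -0.8]
gripper_width: 22.7
```

```bash
python3 -m crank '[[0,0,0,-0.001,0],[0,0,0,-0.001,0],[0,0,0,-0.001,0],[0,0,0,0,0]]'
```

```text
clock: 16.2
ee_pos: [463.4, -241.7, 73.5]
tcp_rot: [0.001, 0.827, 0.563, 0.0]
contact_force: [2.8, -0.4, 3.7]
gripper_width: 23.1
```

```bash
python3 -m crank '[[0,0.0005,0,0,0],[0,0,0,0,0]]'; python3 -m crank '[[0,0,0,-0.0005,0],[0,0,0,0,0]]'
```

```text
clock: 16.45
ee_pos: [463.4, -241.7, 73.4]
tcp_rot: [0.0, 0.827, 0.562, 0.0]
contact_force: [2.5, -0.8, 3.3]
gripper_width: 23.3
clock: 16.7
ee_pos: [463.5, -241.8, 73.0]
tcp_rot: [0.0, 0.827, 0.562, 0.0]
contact_force: [3.4, -1.2, 4.8]
gripper_width: 23.0
```

```bash
python3 -m crank '[[0,0.0005,-0.0003,-0.0005,0],[0,0,0,-0.0005,0],[0,0,0,0,0]]'; python3 -m crank '[[0,0.0003,-0.0002,-0.001,0],[0,0,0,-0.0005,0],[0,0,0,0,0]]'
```

```text
clock: 17.08
ee_pos: [463.8, -242.0, 71.7]
tcp_rot: [0.0, 0.827, 0.562, -0.0]
contact_force: [1.2, -2.0, 3.3]
gripper_width: 22.8
clock: 17.45
ee_pos: [463.9, -242.1, 70.2]
tcp_rot: [0.0, 0.827, 0.563, -0.0]
contact_force: [2.2, -3.4, 1.8]
gripper_width: 22.9
```

Going in steadily, with about 8 mm to go (collar seats at TCP ≈ 64.5).

```bash
python3 -m crank '[[0,0.0003,-0.0005,-0.001,0],[0,0,0,-0.001,0],[0,0,0,0,0]]'; python3 -m crank '[[0,0.0002,-0.0003,-0.001,0],[0,0,0,-0.001,0],[0,0,0,0,0]]'
```

```text
clock: 17.82
ee_pos: [464.1, -242.2, 68.1]
tcp_rot: [-0.0, 0.827, 0.563, -0.0]
contact_force: [0.8, -2.2, 1.0]
gripper_width: 22.8
clock: 18.2
ee_pos: [464.2, -242.3, 66.1]
tcp_rot: [-0.0, 0.827, 0.563, -0.0]
contact_force: [2.1, -1.8, -0.2]
gripper_width: 23.1
```

```bash
python3 -m crank '[[0,0.0002,-0.0002,-0.001,0],[0,0,0,0,0]]'; python3 -m crank '[[0,0,0,-0.0008,0],[0,0,0,0,0]]';python3 -m crank '[[0,0,0,-0.0006,0],[0,0,0,0,0]]'
```

```text
clock: 18.45
ee_pos: [464.3, -242.4, 65.1]
tcp_rot: [-0.001, 0.827, 0.563, -0.0]
contact_force: [0.1, -0.2, 0.8]
gripper_width: 22.8
clock: 18.7
ee_pos: [464.4, -242.4, 64.5]
tcp_rot: [-0.0, 0.827, 0.563, -0.0]
contact_force: [-1.1, 1.6, 2.0]
gripper_width: 23.1
clock: 18.95
ee_pos: [464.4, -242.5, 64.4]
tcp_rot: [-0.0, 0.827, 0.563, -0.0]
contact_force: [-1.3, 1.1, 8.4]
gripper_width: 23.2
```

```bash
python3 -m crank '[[30,0,0,0.0003,0],[40,0,0,0,0],[55,0,0,0,0],[55,0,0,0,0],[55,0,0,0,0],[55,0,0,0.01,0],[55,0,0,0.03,0],[55,0,0,0.03,0],[55,0,0,0.03,0],[55,0,0,0.03,0],[55,-0.03,0,0,0],[55,0,0,0,0],[55,0,0,0,0]]'
python3 - <<'E'
from h import *
st,im=shot("wrist","w4");a=shot("side","s4")[1];b=shot("scene","c4")[1]
f=lambda i,y,x:cv2.resize(i[y:y+70,x:x+80],(400,300),interpolation=cv2.INTER_CUBIC)
w=cv2.resize(im[100:340,100:420],(400,300))
cv2.imwrite("pics/x4.png",np.vstack([np.hstack([f(a,130,285),f(b,190,280)]),np.hstack([w,w*0])])[:,:,::-1])
for n,i in(("wrist",im),("side",a),("scene",b)):
    r,g,bb=[i[...,k].astype(int) for k in range(3)]
    m=((r>110)&(g<75)&(bb<75)).astype(np.uint8);k,l,s,c=cv2.connectedComponentsWithStats(m)
    S=st if n=="wrist" else None
    u=proj(n,(464.4,-242.5,78),S);j=1+np.argmin([np.linalg.norm(c[q]-u)+(99 if s[q,4]<20 else 0) for q in range(1,k)])
    print(n,u.round(1),s[j],c[j].round(1),"at seated",fitcyl(n,c[j],12,55,101,S),"expected centroid/area",cyl(n,464.4,-242.5,12,55,101,S))
E
```

```text
clock: 20.58
ee_pos: [435.4, -242.8, 194.7]
tcp_rot: [0.0, 0.827, 0.563, 0.0]
contact_force: [-0.3, -0.1, -0.3]
gripper_width: 47.2
wrist [270.3 217.6] [257 198  29  42 976] [270.6 219.2] at seated [ 464.01958476 -242.34708384] expected centroid/area (array([270.55071504, 219.66989805]), 1146.6810847357847)
side [342.6 157.4] [338 150   9  17 116] [342.1 158.2] at seated [ 464.49840142 -237.06023376] expected centroid/area (array([342.62621858, 157.35086822]), 154.3137821946293)
scene [319.8 227.8] [315 218  12  21 203] [320.6 227.7] at seated [ 464.98739444 -243.97712501] expected centroid/area (array([319.84330548, 227.72974298]), 254.73949798755348)
```

View pics/x4.png

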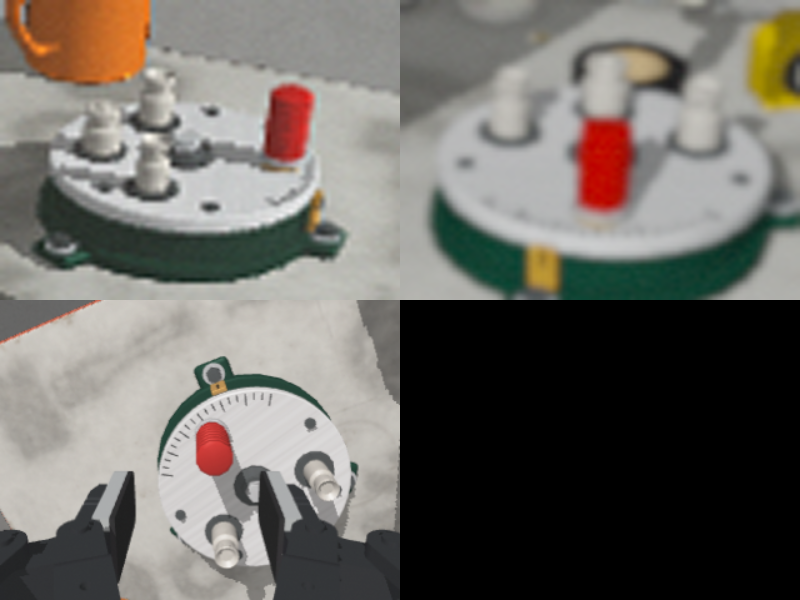

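The pin stands upright with its collar down on the bush (wrist crop at (213,448)), and the gripper is clear. I'm handing in.

```bash
python3 -c "
from workcell import *
print(job_done())"
```

```text
the job is handed in; nothing more can be done
None
```

The index pin is home in the hidden hole and released, and the job was handed in at about 20.7 s on the robot's clock. No verdict is reported.

- **Turning:** I put the pin down through the bush onto the ring and turned the dial anticlockwise, pressing with about 5–7 N. The tip found the hole after about 60° of turn, at a reading near +0.3 rad.
- **Pushing home:** I lowered the pin in small steps until the collar seated at tool height 64.4 mm, against 64.5 mm expected. The highest vertical force I read was about 9 N, against the 35 N limit.
- **Last checks:** The pictures after release show the pin upright with its collar down on the bush and the gripper clear, with contact force near zero. The wrist camera puts the handle within 0.5 mm of the seated position and the scene camera within 2 mm.
- **Disagreement:** The side camera puts the handle about 5 mm off in y. Its early fixes differed from the wrist camera's by several millimetres too (3 mm at the pin, about 10 mm at the bush), so I trusted the wrist camera and the measured tool pose.
- **Not checked:** I did not measure the thread cone or the oil bottle again at the end. The arm's path stayed well away from both.

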